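# Set up the collar-forming stack on a jeweller's bench

### The job

Set the bench up for forming the silver collar, building from the bottom up: lay the reddish-brown stone slab flat on the middle of the green mat, lengthwise along it; set the dark steel block squarely on the middle of the slab; stand the silver collar in the round recess of the block; and last stand the blue punch upright inside the collar, narrow end down on the block. Finish and let go of each piece before the next, and leave the copper collar, the red-lidded tin and the hammer where they are.

Things in the scene. Friction and masses are not known exactly. Their poses are not given: they have to be found in the camera images.
- mat: Thin green mat fixed to the bench, 92 mm (x) by 150 mm (its long side, y) by 3 mm thick. Origin at the centre of its underside, on the bench; z up. Its place and yaw change from start to start.
- slab_c (a point): Centre of the loose reddish-brown stone slab, a plain box 60 mm (x) by 120 mm (its long side, y) by 24 mm high (z), about 0.4 kg. The point lies 12 mm above its underside.
- block_c (a point): Centre of the loose dark steel block, 60 mm (x) by 60 mm (y) by 28 mm high (z), about 0.7 kg. The point lies 14 mm above its underside, on the axis of a round recess in its top, 48 mm across and 5 mm deep with a flat floor (23 mm above the underside). It starts with the recess up.
- silver_c (a point): Centre of the loose silver-coloured collar, an upright plain ring 36 mm outside, 26 mm bore, 20 mm high, about 70 g, standing on its flat end. The point lies on its axis, 10 mm above its underside.
- copper_c (a point): Centre of the copper-coloured collar, same size and shape as the silver one; loose, stays where it is.
- punch_c (a point): Centre of the loose blue-painted steel punch, standing upright, 70 mm high, about 0.22 kg: a round shank 26 mm across from the top down to 34 mm above the foot, then tapering evenly to a flat foot 16 mm across. The point lies on its axis, 35 mm above the foot; z points from the foot to the top.
- tin_c (a point): Centre of a round steel tin with a red lid, 55 mm across and 32 mm high, loose; stays where it is.
- hammer: Hammer lying on the bench beyond the work, about 240 mm long along its own x, loose; stays where it is. Origin under the middle of it, on the bench.

How it is judged:
By the outcome, as a careful person would: the job done as asked, in the order asked, and still so for the second after the job is handed in, with the robot touching nothing.
It also fails if it takes over 125 s, if anything falls off the work surface, if the arm or the gripper's body presses on something with over 40 N, if the wrist force passes 120 N, or if a joint passes its speed limit or range.

### The arm

A 7-joint arm with a two-finger parallel gripper is mounted at the origin on the work surface. World frame = base frame: x ahead of the robot, y to its left, z up, the work surface at z = 0. Lengths are in m, angles in rad, forces in N, time in s.
With the tool pointing down it reaches from about 0.4 to 0.875 m from the base axis. Payload 6.5 kg.
Tool frame: the origin (TCP) lies midway between the tips of the shut fingers; the grasp point (between the pads) lies 19 mm behind it; z points along the fingers, y is the line along which they close (so a half turn about z gives the same grasp; the last joint's range is limited). The gripper opens to 88 mm and grips with 3 to 60 N. Pads are 18 mm wide; open, the fingers measure 123 mm over their backs; the gripper's body (75 mm by 187 mm) begins 45 mm behind the grasp point.
Start: joints at [-1.287, 0.536, -0.004, 1.538, 0.003, 1.067, -0.071], TCP at [0.223, 0.611, 0.239] pointing down, gripper open.
Joint ranges: [-2.7, 2.7], [-0.37, 2.16], [-1.27, 1.26], [0.24, 2.4], [-1.31, 4.45], [0.19, 1.91], [-2.76, 2.76]. Speed limits (rad/s): [2.39, 2.39, 3.14, 3.14, 3.14, 3.14, 3.14].

### API

Orientations are given as a unit quaternion [w, x, y, z].
In Python, from bench import * gives the robot as it stands. Calls block until the motion is done:
- goto(position, orientation): joint-space move of the TCP to a pose.
- line_to(position, v=0.15, rotation=None): straight line of the TCP; rotation=None keeps the orientation; v is the mean speed in m/s.
- set_joints(angles): joint-space move.
- command_gripper(opening, strength=None): finger opening in m; strength is the grip in N (None keeps the last); returns when the fingers have stopped.
- hold(seconds).
- solve_ik(position, orientation): joint angles nearest the present ones, or None.
- get_state(): the state.
- snapshot(name): name is "scene" or "top" or "wrist"; returns a dict with "img" (420x560x3 uint8, blue, green, red), "fx", "fy", "cx", "cy" (pixels), "k1" (the pictures are not rectified: a ray, as slopes to the right and down, at radius r is drawn at 1 + k1 r^2 times it, then the intrinsics apply), "rvec" (rotation vector, rad) and "tvec" (3), from world to camera coordinates, as OpenCV has them. Camera axes: x right, y down, z forward; pixel columns grow to the right and rows downward; lengths in m; the calibration is good to about 2 mm. A picture is of the moment at which its call begins. There is no depth.
A pose or a line that the arm cannot do raises MotionError and nothing moves.
- sign_off(): hands the job in; it is judged then, once.
The state is a dict: "t": time; "q": joint angles; "qvel": joint speeds; "joint_torque": joint torques, N m; "ee_pos": TCP position; "orientation": TCP orientation; "ft_force": force on the tool from outside, world axes, zero at the start; "moment": the same for the moment, N m; "width": finger opening in m; "grip_force": force on a finger pad.
Only numpy, scipy, OpenCV 4.12 (cv2) and the standard library are available. Lean on these libraries where they do the work, as an engineer would, in place of code of your own. Each camera call takes 0.05 s, during which the arm holds its last target. There are 200 camera calls.

## Working session

There is one attempt and no reset: what is moved stays moved. The work goes in short steps, each a Python script; the robot and the scene stay as the last script left them, time stands still between calls to the robot, and variables do not carry over. Pictures are saved under pics/ and viewed, at most 14 in all, crops included, and the job is handed in when it is done.

```bash
mkdir -p pics; cat > h.py <<'E'
from bench import *
import numpy as np, cv2
from scipy.spatial.transform import Rotation as R
import pickle
def snap(name,fn):
    s=snapshot(name); cv2.imwrite(f'pics/{fn}.png',s['img']); pickle.dump(s,open(f'pics/{fn}.pkl','wb')); return s
def px2w(s,u,v,z):
    xd,yd=(u-s['cx'])/s['fx'],(v-s['cy'])/s['fy']
    rd=np.hypot(xd,yd); r=rd
    for _ in range(30): r=rd/(1+s['k1']*r*r)
    k=r/rd if rd>0 else 1
    Rm=cv2.Rodrigues(np.array(s['rvec'],float))[0]; t=np.array(s['tvec'],float).ravel()
    c=-Rm.T@t; d=Rm.T@np.array([xd*k,yd*k,1]); return c+d*(z-c[2])/d[2]
def w2px(s,P):
    Rm=cv2.Rodrigues(np.array(s['rvec'],float))[0]
    p=(Rm@np.atleast_2d(P).T).T+np.array(s['tvec'],float).ravel(); x=p[:,:2]/p[:,2:]
    x=x*(1+s['k1']*(x**2).sum(1,keepdims=True)); return x*[s['fx'],s['fy']]+[s['cx'],s['cy']]
def load(fn): return pickle.load(open(f'pics/{fn}.pkl','rb'))
def quat(a): # tool down, y axis (closing) at angle a from world x
    y=np.array([np.cos(a),np.sin(a),0]); z=np.array([0,0,-1.]); x=np.cross(y,z)
    q=R.from_matrix(np.c_[x,y,z]).as_quat(); return [q[3],q[0],q[1],q[2]]
E
python3 - <<'E'
from h import *
s=snap('top','top0'); t=snap('scene','sc0')
for n,q in(('top',s),('scene',t)):
    Rm=cv2.Rodrigues(np.array(q['rvec'],float))[0]; print(n,-Rm.T@np.array(q['tvec']),q['fx'],q['k1'])
print(get_state())
a=[cv2.resize(q['img'],(800,600)) for q in (s,t)]
cv2.imwrite('pics/a.png',a[0]);cv2.imwrite('pics/b.png',a[1])
E
```

```text
top [0.44275263 0.01624719 1.00677356] 384.6229881159637 -0.0596233470454933
scene [ 1.27090401 -0.37359794  0.60995972] 472.23699111357433 -0.06996194957260808
{'t': 0.1, 'q': array([-1.28719953,  0.53708676, -0.00442308,  1.53873157,  0.00262263,
        1.06728606, -0.0711835 ]), 'qvel': array([-0.00053378, -0.00157141,  0.00133218, -0.0018331 ,  0.00092045,
        0.00238849,  0.00053629]), 'joint_torque': array([ 2.71555087e-03, -5.72077560e+01,  9.93947089e-01, -2.52226371e+01,
       -5.61732100e-02,  1.35665224e-02,  5.41312693e-05]), 'ee_pos': array([0.22260379, 0.61013062, 0.23794587]), 'orientation': array([-6.18900567e-05,  1.73965843e-01,  9.84751399e-01, -7.50633523e-04]), 'ft_force': array([ 0.21350202, -0.01054786, -0.10643041]), 'moment': array([-0.03596529,  0.04814105, -0.00436071]), 'grip_force': 0.0, 'width': 0.0878969093590444}
```

View pics/a.png

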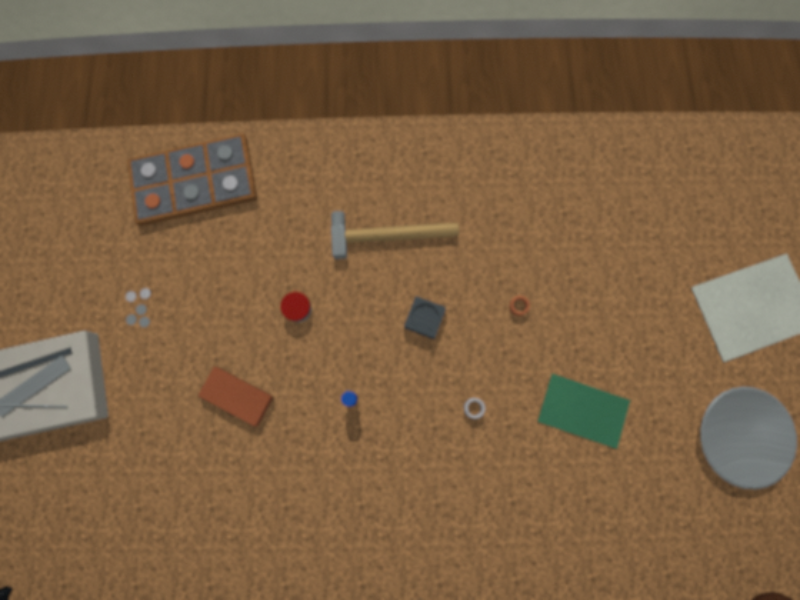

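View pics/b.png

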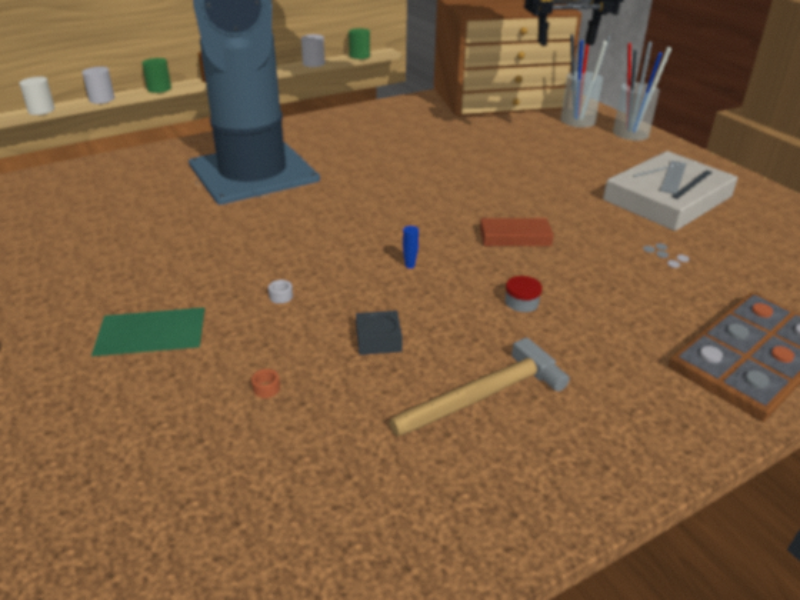

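Top view (800x600 scale): slab (237,397), block (425,318), silver (475,408), punch top (349,399), mat (584,411), copper (520,306), tin (295,306), hammer (395,235). Next: rough positions, then wrist close-ups.

```bash
python3 - <<'E'
from h import *
s=load('top0'); k=0.7
for n,u,v,z in(('slab',237,394,.024),('block',427,314,.028),('silver',475,407,.02),('punch',349,399,.07),('mat',584,411,.003),('copper',520,306,.02),('tin',295,305,.032)):
    print(n,px2w(s,u*k,v*k,z).round(3))
w=snapshot('wrist'); st=get_state()
Rm=cv2.Rodrigues(np.array(w['rvec'],float))[0]; c=-Rm.T@np.array(w['tvec']).ravel()
q=st['orientation']; T=R.from_quat([q[1],q[2],q[3],q[0]]).as_matrix()
print('cam in tool',T.T@(c-st['ee_pos']),'\n',(Rm@T).round(3),w['fx'],w['k1'])
def mask(lo,hi,z,n):
    hsv=cv2.cvtColor(s['img'],cv2.COLOR_BGR2HSV); m=cv2.inRange(hsv,np.array(lo),np.array(hi))
    c=max(cv2.findContours(m,0,2)[0],key=cv2.contourArea)
    P=np.array([px2w(s,*p[0],z)[:2] for p in c],np.float32)
    print(n,cv2.minAreaRect(P))
mask((60,80,30),(90,255,255),.003,'mat')
hsv=cv2.cvtColor(s['img'],cv2.COLOR_BGR2HSV); print(hsv[276,166],hsv[290,410])
E
```

```text
slab [0.48  0.309 0.024]
block [ 0.615 -0.034  0.028]
silver [ 0.448 -0.114  0.02 ]
punch [0.466 0.104 0.07 ]
mat [ 0.435 -0.313  0.003]
copper [ 0.627 -0.205  0.02 ]
tin [0.637 0.205 0.032]
cam in tool [ 0.07526379 -0.00020078 -0.14799258] 
 [[ 0.     1.     0.   ]
 [-0.958  0.    -0.287]
 [-0.287 -0.     0.958]] 316.9973392064133 0.017132162596078374
mat ((0.43605268001556396, -0.3117803633213043), (0.14510886371135712, 0.08748950809240341), 69.35662078857422)
[  9 160 131] [ 73 118 102]
```

```bash
cat >> h.py <<'E'
def ori(p,a):
    "orientation with closing axis a (mod pi), whichever half turn has smaller |q7|"
    best=None
    for b in (a,a+np.pi):
        q=solve_ik(p,quat(b))
        if q is not None and (best is None or abs(q[6])<best[0]): best=(abs(q[6]),quat(b))
    return best[1]
def grid(fn,out,x0,y0,w,h):
    s=load(fn); c=s['img'][y0:y0+h,x0:x0+w]; f=min(800/w,600/h); cv2.imwrite(f'pics/{out}.png',cv2.resize(c,None,fx=f,fy=f,interpolation=cv2.INTER_CUBIC)); print(f)
E
python3 - <<'E'
from h import *
d=np.deg2rad
for n,p,a in(('slab',(.48,.309),-30),('punch',(.466,.104),90),('block',(.615,-.034),60),('silver',(.448,-.114),-20),('mat',(.436,-.312),-20.6)):
    P=[*p,.16 if n!='punch' else .19]; goto(P,ori(P,d(a))); hold(.15); snap('wrist','w_'+n)
    st=get_state(); print(n,st['t'],st['ee_pos'].round(4),st['q'][6].round(2))
im=[load('w_'+n)['img'] for n in('slab','punch','block','silver','mat')]
im.append(im[0]*0)
c=np.vstack([np.hstack(im[:2]),np.hstack(im[2:4])]); cv2.imwrite('pics/c.png',cv2.resize(c,(800,600)))
cv2.imwrite('pics/d.png',cv2.resize(im[4],(800,600)))
E
```

```text
slab 1.85 [0.4796 0.3101 0.1601] -0.93
punch 3.9333 [0.466  0.1042 0.1899] 1.25
block 4.9667 [ 0.6145 -0.032   0.1605] 1.12
silver 6.15 [ 0.4487 -0.1137  0.16  ] 0.08
mat 7.1583 [ 0.4369 -0.3099  0.1599] 0.49
```

View pics/c.png

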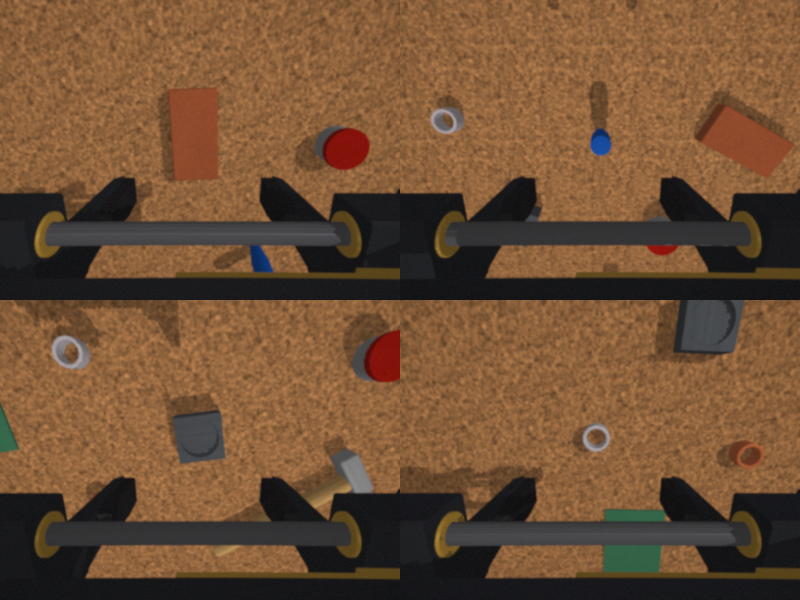

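View pics/d.png

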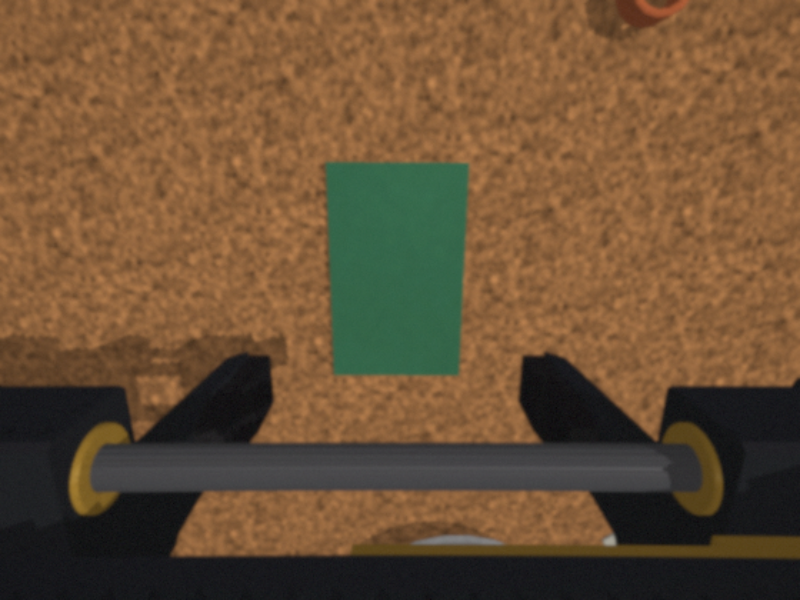

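Tiles: slab around (195,133), punch top (600,143), block (199,436), silver (596,437) in the montage; mat corners (326,163),(468,163),(460,375),(333,375). Enlarging each for corner readings.

```bash
python3 - <<'E'
from h import *
def crop(n,x,y,w,h):
    return cv2.resize(load('w_'+n)['img'][y:y+h,x:x+w],(400,300) ,interpolation=cv2.INTER_CUBIC)
t=np.vstack([np.hstack([crop('slab',180,110,200,150),crop('punch',200,150,160,120)]),np.hstack([crop('block',220,140,120,90),crop('silver',230,160,80,60)])])
cv2.imwrite('pics/e.png',t)
E
```

```text
(no output)
```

View pics/e.png

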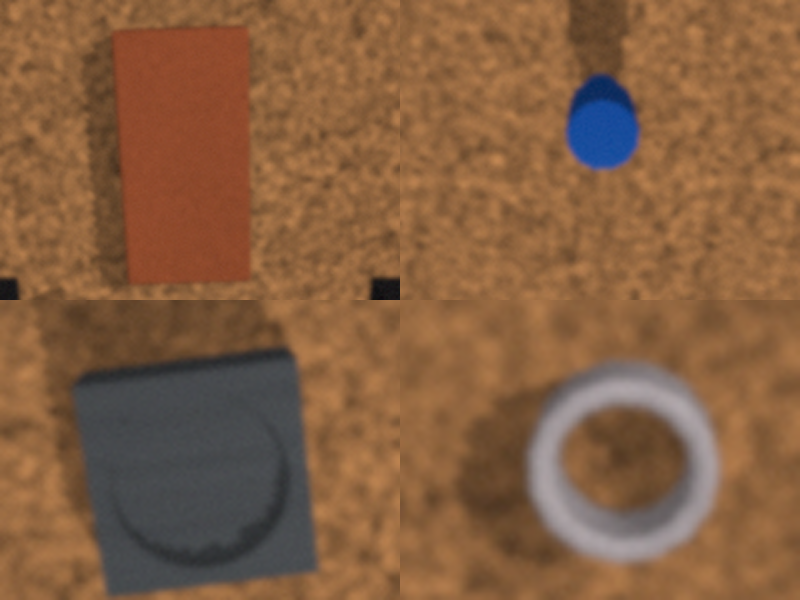

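```bash
cat > m.py <<'E'
from h import *
def quad(fn,pts,z,n,L,W):
    s=load(fn); P=np.array([px2w(s,*p,z)[:2] for p in pts])   # order TL TR BR BL; long side TR->BR
    e=np.linalg.norm(P-np.roll(P,-1,0),axis=1); c=P.mean(0)
    d=(P[0]-P[3])+(P[1]-P[2]); d2=(P[1]-P[0])+(P[2]-P[3])
    print(n,c.round(4),'edges',(e*1e3).round(1),'ang long',np.rad2deg(np.arctan2(d[1],d[0])).round(2),'perp',(np.rad2deg(np.arctan2(d2[1],d2[0]))+90).round(2))
    return c
if __name__=='__main__':
    f=560/800
    quad('w_mat',[(x*f,y*f) for x,y in((326,163),(468,163),(460,375),(333,375))],.003,'mat',150,92)
    quad('w_slab',[(180+x/2,110+y/2) for x,y in((115,30),(248,27),(249,281),(129,283))],.024,'slab',120,60)
    quad('w_block',[(220+x*.3,140+y*.3) for x,y in((76,86),(294,58),(317,270),(109,294))],.028,'block',60,60)
    s=load('w_silver'); print('silver',px2w(s,230+223/5,160+167/5,.02),'dia',np.linalg.norm(px2w(s,230+128/5,193.4,.02)-px2w(s,230+318/5,193.4,.02)))
    s=load('w_punch'); print('punch',px2w(s,281.2,203.6,.07),'dia',np.linalg.norm(px2w(s,200+167/2.5,203.6,.07)-px2w(s,200+239/2.5,203.6,.07)))
E
python3 m.py
```

```text
mat [ 0.4357 -0.3119] edges [ 91.6 150.5  94.  150.5] ang long 69.53 perp 69.63
slab [0.4773 0.3165] edges [ 57.6 119.7  58.5 119.5] ang long 61.59 perp 61.31
block [ 0.6119 -0.0275] edges [58.4 59.8 59.  59.5] ang long 157.74 perp 157.34
silver [ 0.44646893 -0.11104762  0.02      ] dia 0.03558518112612538
punch [0.46736681 0.10837418 0.07      ] dia 0.02532334598194557
```

```bash
cat >> h.py <<'E'
def rep(n=''):
    st=get_state(); print(n,'t',st['t'],st['ee_pos'].round(4),'w',round(st['width'],4),'gf',round(st['grip_force'],1),'F',st['ft_force'].round(1)); return st
def pick(x,y,a,z,op,grip,hov=.12,up=.15):
    P=[x,y,hov]; q=ori(P,a); command_gripper(op); goto(P,q); line_to([x,y,z+.03],.2); hold(.2); line_to([x,y,z],.06); hold(.3); rep('down')
    command_gripper(0.0,grip); hold(.2); rep('grip'); line_to([x,y,up],.12); hold(.2); return rep('up')
def lower(x,y,z0,zmin,dF=3,step=.001):
    "fast to z0, then creep until contact"
    line_to([x,y,z0],.1); hold(.4); f0=rep('pre')['ft_force'][2]; z=z0
    while z>zmin:
        z-=step; line_to([x,y,z],.03); hold(.08); f=get_state()['ft_force'][2]
        if abs(f-f0)>dF: break
    return rep('contact')
E
python3 - <<'E'
from h import *
pick(.4773,.3165,np.deg2rad(-28.5),.004,.088,45)
snap('wrist','h_slab'); grid('h_slab','f',130,100,300,220)
E
```

```text
down t 11.3583 [0.4775 0.3166 0.0043] w 0.0883 gf 0.0 F [ 0.3 -0.8  0.4]
grip t 12.0917 [0.4774 0.3165 0.004 ] w 0.0593 gf 45.0 F [-0.  -0.1  0.2]
up t 13.6583 [0.477  0.3163 0.1495] w 0.0597 gf 45.0 F [ 0.5  0.6 -3.3]
2.6666666666666665
```

View pics/f.png

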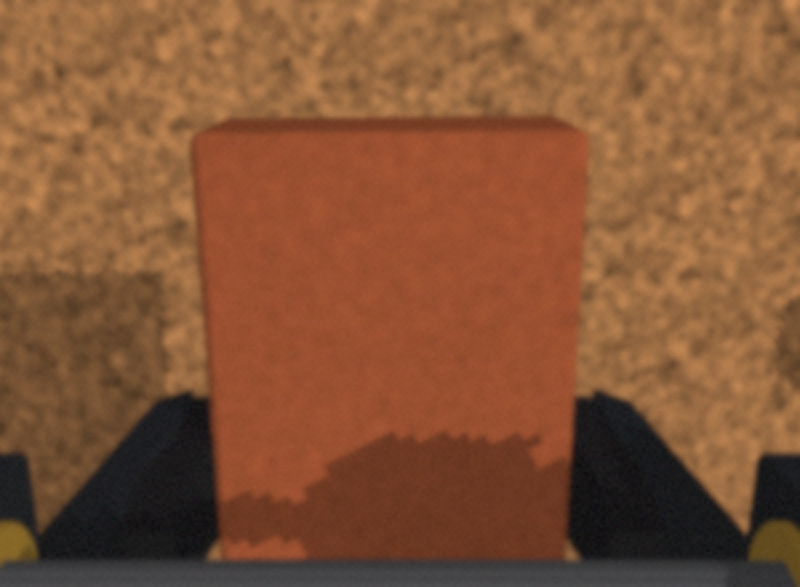

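Held slab: near top edge from (198,131) to (586,131) in the crop, level and square to the fingers. Checking its offset in the tool frame, then placing.

```bash
cat >> h.py <<'E'
def intool(s,u,v,z,st):
    q=st['orientation']; T=R.from_quat([q[1],q[2],q[3],q[0]]).as_matrix(); return (T.T@(px2w(s,u,v,z)-st['ee_pos'])*1e3).round(1)
E
python3 - <<'E'
from h import *
s=load('h_slab'); st=get_state()
for x,y in((198,131),(586,131)): print(intool(s,130+x/2.6667,100+y/2.6667,st['ee_pos'][2]+.020,st))
P=[.4357,-.3119,.15]; goto(P,ori(P,np.deg2rad(-20.4))); hold(.3); st=rep('over'); q=st['orientation']
T=R.from_quat([q[1],q[2],q[3],q[0]]).as_matrix(); print('x axis',np.rad2deg(np.arctan2(T[1,0],T[0,0])))
E
```

```text
[ 59.7 -30.1 -20. ]
[ 59.8  27.9 -20. ]
over t 16.2583 [ 0.4359 -0.3116  0.15  ] w 0.0598 gf 45.0 F [ 0.2  0.1 -4.1]
x axis 69.63572951321926
```

```bash
python3 - <<'E'
from h import *
x,y=.4363,-.3121
lower(x,y,.011,.0055,1.5)
command_gripper(.088); hold(.3); rep('rel'); line_to([x,y,.16],.2); hold(.3); snap('wrist','p_slab'); rep()
grid('p_slab','g',160,80,240,180)
E
```

```text
pre t 18.2 [ 0.4364 -0.3121  0.0111] w 0.0597 gf 45.0 F [-0.2 -0.3 -3.7]
contact t 19.5333 [ 0.4364 -0.3122  0.007 ] w 0.0598 gf 45.0 F [ 0.1  0.4 -2. ]
rel t 20.4167 [ 0.4363 -0.3121  0.007 ] w 0.0879 gf 0.0 F [0.1 0.3 0.1]
 t 21.6833 [ 0.436  -0.3121  0.1595] w 0.0878 gf 0.0 F [0.4 0.  0.1]
3.3333333333333335
```

View pics/g.png

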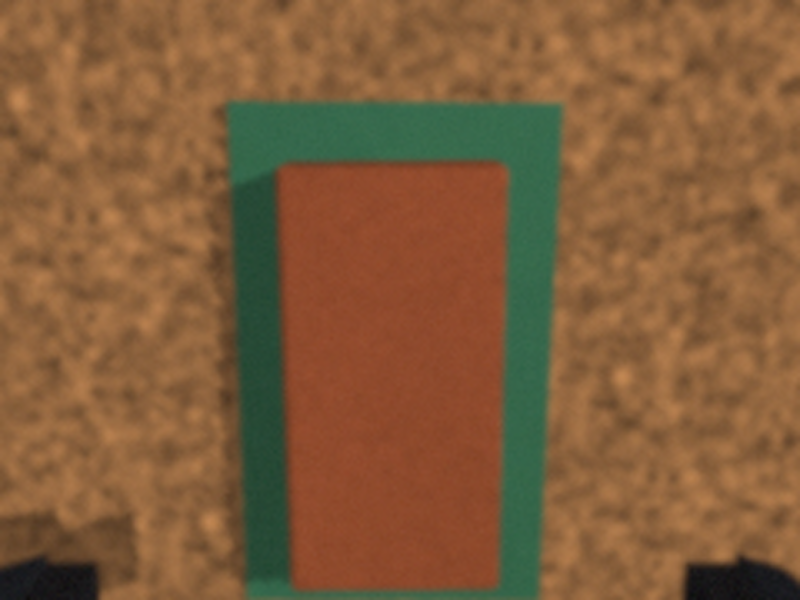

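Slab on the mat: slab top corners (279,169),(508,166),(499,586),(292,590); mat far corners (229,102),(562,105), sides reaching (247,598),(540,598).

```bash
python3 - <<'E'
from m import *
f=lambda L:[(160+x*.3,80+y*.3) for x,y in L]
quad('p_slab',f([(279,169),(508,166),(499,586),(292,590)]),.027,'slab',0,0)
s=load('p_slab')
P=[px2w(s,*p,.003)[:2] for p in f([(229,102),(562,105),(540,598),(247,598)])]
for a,b in((0,3),(1,2),(0,1)):
    d=P[a]-P[b]; print(np.rad2deg(np.arctan2(d[1],d[0])).round(2),np.linalg.norm(d))
u=np.array([np.cos(np.deg2rad(69.6)),np.sin(np.deg2rad(69.6))]); print('mat centre',(P[0]+P[1])/2-.075*u)
E
```

```text
slab [ 0.4359 -0.312 ] edges [ 59.1 118.4  60.1 119. ] ang long 69.94 perp 70.6
69.26 0.14983396496882387
69.63 0.14896272259771373
159.11 0.09161166793208894
mat centre [ 0.43617768 -0.31192247]
```

```bash
python3 - <<'E'
from h import *
st=pick(.6119,-.0275,np.deg2rad(-22.5),.006,.088,60)
snap('wrist','h_block'); grid('h_block','i',190,180,180,135)
E
```

```text
down t 24.8917 [ 0.6121 -0.0275  0.0063] w 0.088 gf 0.0 F [-0.2 -0.3  0.7]
grip t 25.6333 [ 0.6121 -0.0276  0.0061] w 0.0594 gf 60.2 F [ 1.6  0.1 -1. ]
up t 27.1833 [ 0.6116 -0.0275  0.1495] w 0.0594 gf 60.2 F [-0.6 -0.6 -6.9]
4.444444444444445
```

View pics/i.png

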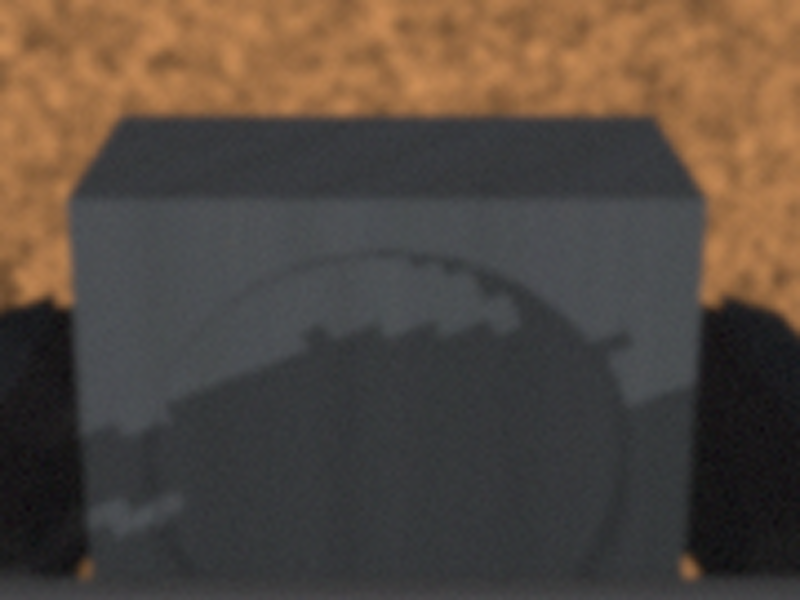

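Held block: top front edge (72,197)–(704,198), square to the fingers, recess up.

```bash
python3 - <<'E'
from h import *
s=load('h_block'); st=get_state(); k=180/800
o=[intool(s,190+x*k,180+y*k,st['ee_pos'][2]+.022,st) for x,y in((72,197),(704,198))]; print(o)
off=(o[0][0]+o[1][0])/2e3-.030; print('off',off)
assert abs(off)<.004
a=np.deg2rad(-20.2); P=np.array([.4361,-.3120,.16]); q=ori(P,a)
xa=R.from_quat([q[1],q[2],q[3],q[0]]).as_matrix()[:,0]; P=P-xa*off
goto(P,q); hold(.3)
lower(P[0],P[1],.038,.0315,2.5)
command_gripper(.088); hold(.3); rep('rel'); line_to([P[0],P[1],.19],.2); hold(.3); snap('wrist','p_block'); rep()
grid('p_block','j',180,110,200,150)
E
```

```text
[array([ 28.8, -31. , -22. ]), array([ 28.8,  28.9, -22. ])]
off -0.0011999999999999997
pre t 30.5583 [ 0.4366 -0.3109  0.0381] w 0.0596 gf 60.2 F [ 0.5  0.5 -6. ]
contact t 32.5583 [ 0.4366 -0.311   0.033 ] w 0.0596 gf 60.3 F [-3.1  2.4  8.3]
rel t 33.45 [ 0.4365 -0.3109  0.032 ] w 0.0879 gf 0.0 F [-0.1 -0.1 -0. ]
 t 34.7417 [ 0.4363 -0.3108  0.1895] w 0.0882 gf 0.0 F [ 0.3 -0.6 -0.2]
4.0
```

View pics/j.png

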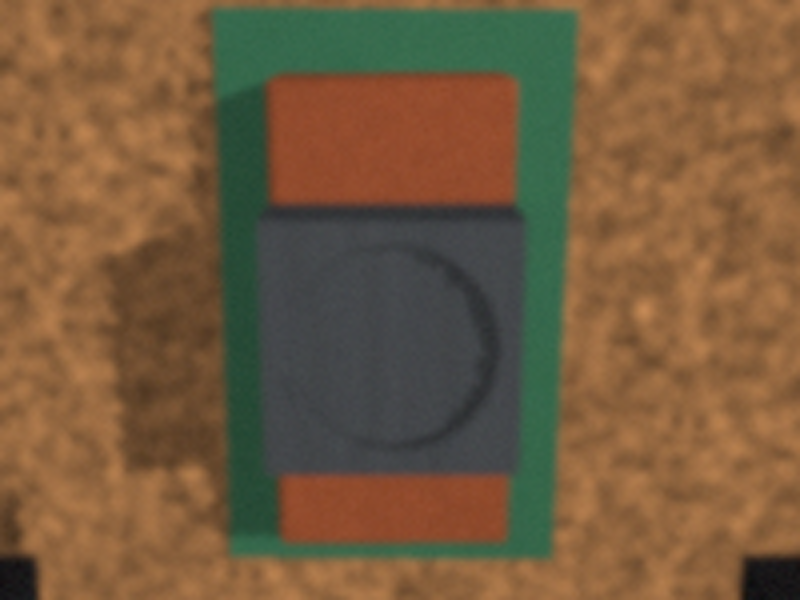

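Block on slab: top corners (258,217),(524,217),(518,473),(265,473); slab corners (268,77),(518,77),(508,543),(281,543); mat corners (213,10),(578,12),(552,556),(231,556).

```bash
python3 - <<'E'
from m import *
f=lambda L:[(180+x*.25,110+y*.25) for x,y in L]
quad('p_block',f([(258,217),(524,217),(518,473),(265,473)]),.055,'block',0,0)
quad('p_block',f([(268,77),(518,77),(508,543),(281,543)]),.027,'slab',0,0)
quad('p_block',f([(213,10),(578,12),(552,556),(231,556)]),.003,'mat',0,0)
E
```

```text
block [ 0.4354 -0.3113] edges [59.4 60.9 60.  60.9] ang long 69.96 perp 69.83
slab [ 0.4359 -0.3121] edges [ 59.4 120.   60.2 120. ] ang long 70.06 perp 69.82
mat [ 0.4359 -0.3118] edges [ 92.1 149.2  91.9 149.7] ang long 69.46 perp 69.67
```

```bash
python3 - <<'E'
from h import *
st=pick(.4473,-.1112,np.deg2rad(-20),.0085,.070,20)
snap('wrist','h_silver'); grid('h_silver','k',220,190,120,90)
E
```

```text
down t 37.7667 [ 0.4475 -0.1112  0.0087] w 0.0698 gf 0.0 F [-0.  -0.3  0.5]
grip t 38.5917 [ 0.4473 -0.1112  0.0085] w 0.0344 gf 20.0 F [-0.  -0.5  0.9]
up t 40.1167 [ 0.447  -0.1113  0.1496] w 0.034 gf 20.0 F [ 0.6  0.1 -1.1]
6.666666666666667
```

View pics/k.png

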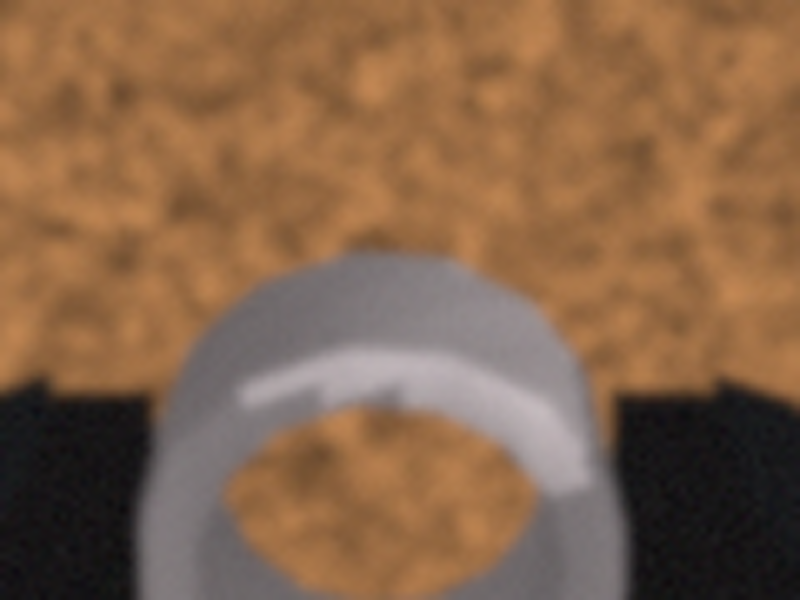

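Silver collar held upright; near top-rim outer edge at about (378,347), sides of the rim at x≈140 and 628.

```bash
python3 - <<'E'
from h import *
s=load('h_silver'); st=get_state(); k=.15
o=intool(s,220+378*k,190+347*k,st['ee_pos'][2]+.0115,st); print(o); off=o[0]/1e3-.018; print(intool(s,220+378*k,190+250*k,st['ee_pos'][2]-.0085,st))
assert abs(off)<.005
P=np.array([.4363,-.3115,.15]); q=ori(P,np.deg2rad(-20.2))
xa=R.from_quat([q[1],q[2],q[3],q[0]]).as_matrix()[:,0]; P=P-xa*off
goto(P,q); hold(.3)
lower(P[0],P[1],.064,.0575,1.5,.0007)
command_gripper(.065); hold(.3); rep('rel'); line_to([P[0],P[1],.2],.15); hold(.3); snap('wrist','p_silver'); rep()
grid('p_silver','l',200,120,160,120)
E
```

```text
[ 16.4  -1.3 -11.5]
[16.2 -1.3  8.5]
pre t 42.6917 [ 0.437  -0.31    0.0642] w 0.034 gf 20.0 F [-0.3 -0.5 -1.4]
contact t 45.3583 [ 0.4369 -0.3101  0.0585] w 0.0342 gf 20.0 F [0.2 0.4 2.2]
rel t 46.275 [ 0.4368 -0.31    0.0584] w 0.0651 gf 0.0 F [-0.6 -0.9  0.4]
 t 47.7167 [ 0.4367 -0.31    0.1997] w 0.0651 gf 0.0 F [-0.3 -0.1 -0.9]
5.0
```

View pics/l.png

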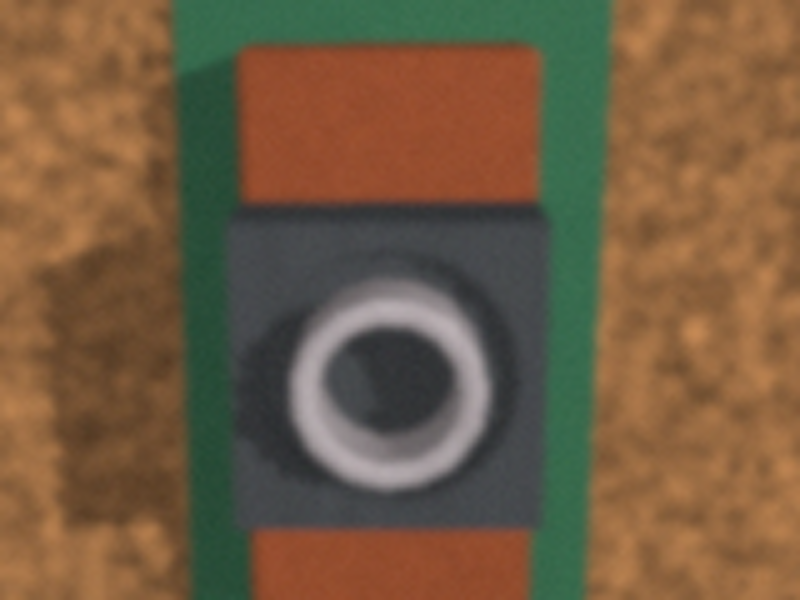

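Collar standing in the recess: top rim spans x 290–492, y 297–492 (centre ≈(391,394)), clear of the recess wall. Now the punch.

```bash
python3 - <<'E'
from h import *
s=load('p_silver'); k=.2; c=px2w(s,200+391*k,120+394*k,.07); Rm=cv2.Rodrigues(np.array(s['rvec'],float))[0]
print('collar',c, 'corrected',c+.001*Rm[0],'dia',np.linalg.norm(px2w(s,200+290*k,198.8,.07)-px2w(s,200+492*k,198.8,.07)))
s=load('w_punch'); Rm=cv2.Rodrigues(np.array(s['rvec'],float))[0]; p=px2w(s,281.2,203.6,.07)+.001*Rm[0]; print('punch',p)
pick(p[0],p[1],np.deg2rad(-20),.040,.06,40,hov=.14,up=.17)
snap('wrist','h_punch'); grid('h_punch','n',200,190,160,120)
E
```

```text
collar [ 0.43620466 -0.3107704   0.07      ] corrected [ 0.43714318 -0.31111563  0.0699988 ] dia 0.03663608142720512
punch [0.46736639 0.10937418 0.07000014]
down t 51.225 [0.4675 0.1094 0.0402] w 0.0601 gf 0.0 F [-0.7 -0.6 -0.4]
grip t 52.05 [0.4674 0.1094 0.04  ] w 0.0249 gf 39.8 F [-0.3 -0.4  0.8]
up t 53.4833 [0.4671 0.1092 0.1695] w 0.0249 gf 39.8 F [ 0.1 -0.3 -2.6]
5.0
```

View pics/n.png

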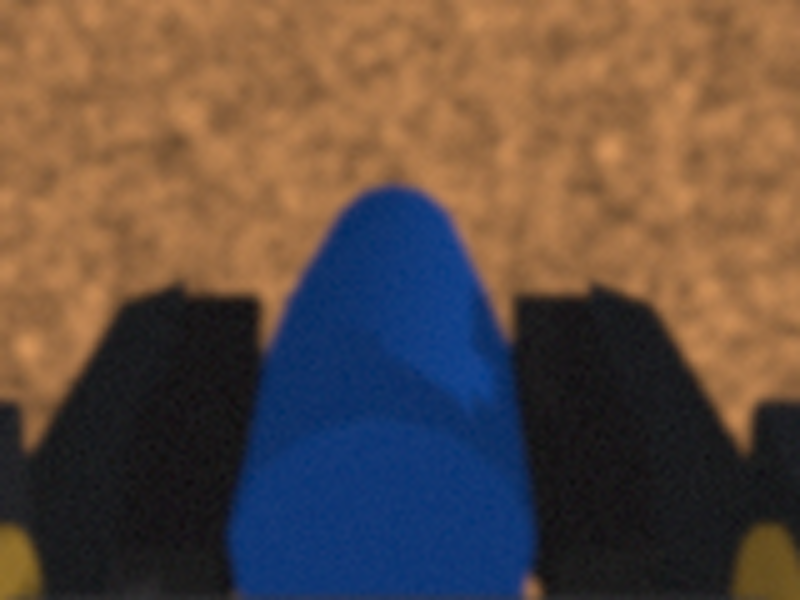

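Held punch: foot front edge (393,186), top-face front edge (386,422); upright between the fingers.

```bash
python3 - <<'E'
from h import *
s=load('h_punch'); st=get_state(); k=.2; e=st['ee_pos'][2]
o=intool(s,200+393*k,190+186*k,e-.04,st); o2=intool(s,200+386*k,190+422*k,e+.03,st); print(o,o2)
off=((o[0]-8)+(o2[0]-13))/2e3; print(off); off+=.0005
assert abs(off)<.005
P=np.array([.4371,-.3111,.17]); q=ori(P,np.deg2rad(-20.2))
xa=R.from_quat([q[1],q[2],q[3],q[0]]).as_matrix()[:,0]; P=P-xa*off
goto(P,q); hold(.4); line_to([P[0],P[1],.13],.1)
lower(P[0],P[1],.115,.0885,2,.001)
E
```

```text
[ 4.7 -0.1 40. ] [  9.7  -1.1 -30. ]
-0.0033000000000000004
pre t 56.7333 [ 0.4382 -0.3085  0.1152] w 0.025 gf 39.8 F [-0.6  0.6 -2.3]
contact t 65.4 [ 0.4383 -0.3088  0.0899] w 0.0254 gf 39.8 F [-2.   1.2  9.3]
```

```bash
python3 - <<'E'
from h import *
st=get_state(); x,y,z=st['ee_pos']; line_to([x,y,.0900],.03); hold(.2); rep()
command_gripper(.06); hold(.4); line_to([x,y,.22],.15); hold(.3); rep(); snap('wrist','p_punch'); s=snap('scene','sc1'); snap('top','top1')
a=load('p_punch')['img'][110:260,180:380]; b=s['img']
u=w2px(s,[.436,-.311,.06])[0].astype(int); b=b[max(0,u[1]-75):u[1]+75,max(0,u[0]-100):max(0,u[0]-100)+200]; print(u)
c=load('top1')['img'][60:330,80:480]
f=lambda i:cv2.resize(i,(400,300),interpolation=cv2.INTER_CUBIC)
cv2.imwrite('pics/o.png',np.vstack([np.hstack([f(a),f(b)]),np.hstack([f(c),f(load('top0')['img'][60:330,80:480])])]))
E
```

```text
t 65.85 [ 0.4384 -0.3089  0.09  ] w 0.0248 gf 39.8 F [ 0.1 -0.1  0.4]
 t 68.2333 [ 0.438  -0.3088  0.2196] w 0.0602 gf 0.0 F [ 0.4 -0.2 -0.5]
[ 99 207]
```

View pics/o.png

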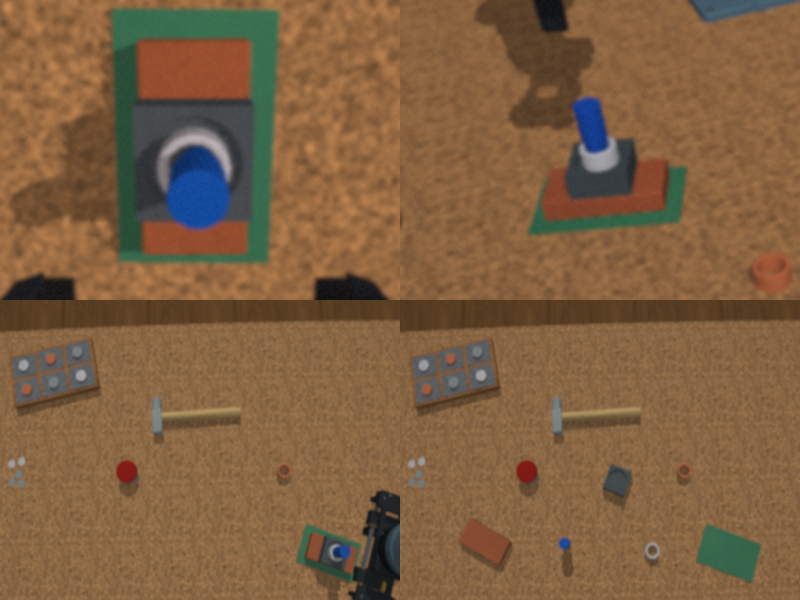

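Punch stands in the collar (top centre (198,200) in the wrist tile); in the scene tile its axis runs from top (587,103) to collar (599,150), which may be perspective. Checking for lean; the bottom tiles show copper, tin and hammer unmoved.

```bash
python3 - <<'E'
from h import *
s=load('sc1'); u0=np.array([0,132])
B=w2px(s,[[.4365,-.3105,.07],[.4365,-.3105,.12],[.4365,-.3105,.05]]); print('scene pred in tile (x+400)',((B-u0)*2+[400,0]).round(0))
w=load('p_punch'); B=w2px(w,[[.4365,-.3105,.07],[.4365,-.3105,.12]]); print('wrist pred tile',((B-[180,110])*2).round(0))
print('punch top if z=.12',px2w(w,279,210,.12), 'collar top',px2w(w,180+194/2,110+162/2,.07))
E
```

```text
scene pred in tile (x+400) [[597. 143.]
 [586. 100.]
 [601. 159.]]
wrist pred tile [[195. 169.]
 [195. 200.]]
punch top if z=.12 [ 0.43767966 -0.3111074   0.12      ] collar top [ 0.43740675 -0.30698103  0.07      ]
```

```bash
python3 - <<'E'
from h import *
a=load('p_punch')['img'][150:230,235:315]; b=load('sc1')['img'][170:250,60:140]
f=lambda i:cv2.resize(i,(400,400),interpolation=cv2.INTER_CUBIC)
cv2.imwrite('pics/p.png',np.hstack([f(a),f(b)]))
E
```

```text
(no output)
```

View pics/p.png

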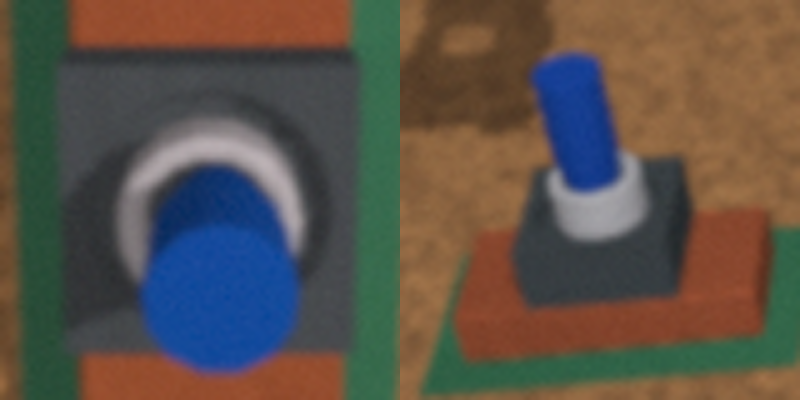

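The collar (rim centre about (212,213)) sits flat inside the recess with the punch upright in it, and the block is square on the slab.

```bash
python3 -c "
from bench import *
print(sign_off())"
```

```text
the job is handed in; nothing more can be done
None
```

The job is handed in at about 68 s: slab on the mat, block on the slab, silver collar in the recess and punch upright inside it, all checked in the final pictures, with the copper collar, tin and hammer where they were.

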